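# Set the stamp maker's red stop one notch on

## Robot

A 7-joint arm with a two-finger parallel gripper is mounted at the origin on the work surface. World frame = base frame: x ahead of the robot, y to its left, z up, the work surface at z = 0. Lengths are in m, angles in rad, forces in N, time in s.
With the tool pointing down it reaches from about 0.425 to 0.925 m from the base axis. Payload 6.8 kg.
Tool frame: the origin (TCP) lies on the centre line of the jaws, within the pads' length; the fingertips stand 22 mm ahead of it and the grasp point (between the pads) lies 3 mm ahead of it; z points along the fingers, y is the direction in which the jaws open and shut (so a half turn about z gives the same grasp; the last joint's range is limited). The gripper opens to 85 mm and grips with 20 to 120 N. Pads are 22 mm wide; open, the fingers measure 114 mm over their backs; the gripper's body (76 mm by 85 mm) begins 54 mm behind the grasp point. The pads swing forward as they close: fully open they stand 13 mm farther back than shut.
Start: joints at [-1.439, 0.477, 0.022, 1.555, -0.011, 1.109, -0.083], TCP at [0.16, 0.656, 0.229] pointing down, gripper open.
Joint ranges: [-2.96, 2.96], [-0.34, 2.1], [-1.41, 1.46], [0.24, 2.44], [-1.37, 4.51], [0.17, 1.92], [-2.96, 2.96]. Speed limits (rad/s): [2.39, 2.39, 3.14, 3.14, 3.14, 3.14, 3.14].

## Interface

Orientations are given as a 3x3 rotation matrix whose columns are the frame's x, y, z axes.
In Python, from workcell import ctrl gives the robot as it stands.
- The arm moves only by the tool servo_tool, never from a script. Its argument "rows" is a list of rows, each an object with "slide": the shift along the world's x, y, z in m, a list of three; "roll": the turn about the world's z in rad; "hand": the opening, from 0 (shut) to 1 (fully open). In form: [{"slide": [x, y, z], "roll": roll, "hand": hand}, ...]. A call has 1 to 5 rows; each row is the pose to reach, as a shift and turn from the pose commanded when the call began; what a row does not reach only later rows make up. A row lasts 1/8 s, in which the tool goes at most 62.5 mm and 10.7 degrees, less where a joint would pass 70% of its speed; a pose out of reach is approached as far as the arm can. A call with a gripper value outside its range is refused whole. The fingers move at their own pace and stop on an object; the grip force is fixed at half the most. Time passes only in rows, so rows that repeat a pose let the fingers close. It gives the time, the measured TCP pose, the force and the opening at its end, in the units of the state.
- ctrl.get_state(): the state, without advancing time (a new reading comes with each control period).
- ctrl.grab_frame(name): name is "side" or "top"; returns a dict with "frame" (420x560x3 uint8, red, green, blue), "camera_matrix" (3x3 intrinsics, pixels), "k1" (the pictures are not rectified: a ray, as slopes to the right and down, at radius r is drawn at 1 + k1 r^2 times it, then the intrinsics apply), "view" (4x4, takes a point from world to camera coordinates). Camera axes: x right, y down, z forward; pixel columns grow to the right and rows downward; lengths in m; the calibration is good to about 2 mm. A picture is of the moment at which its call begins. There is no depth.
- ctrl.hand_in(): hands the job in, once; it reports no verdict.
Trained networks look in a picture, given as the dict that the camera call returned (one of the last four; its "shot" number tells which), for a name from the list of things; names that differ only in an ending like _2 or _b are one class to them, and where a whole thing is asked for, a point or a joint stands for the part that bears it (a point fixed in the world has none). Each returns a list of dicts, best first, with "score" (0 to 1); they miss things now and then, are a little off and sometimes report something else, mostly with a low value. They report only what shows in the picture. A call takes as long as a camera call.
- ctrl.look_for(picture, target): "uv" ([column, row] in pixels, amid what is visible of it).
- ctrl.trace(picture, target): "pixels" (420x560 bool, what is visible of it) and "uv" ([column, row] in pixels, amid what is visible of it).
The state is a dict: "time": time; "joints": joint angles; "dq": joint speeds; "joint_torque": joint torques, N m; "position": TCP position; "orientation": TCP orientation; "wrist_force": force on the tool from outside, world axes, zero at the start; "moment": the same for the moment, N m; "grip_width": finger opening in m.
Only numpy, scipy, OpenCV 4.12 (cv2) and the standard library are available. Lean on these libraries where they do the work, as an engineer would, in place of code of your own. Each camera call takes 0.05 s, during which the arm holds its last target. There are 200 camera calls.

## Task

The next copper stamp is one size longer, so reset the stop rail for it: lift the stop with the red grip out of its notch, shift it to the very next notch farther from the brass end plate, and lower it fully home there, square across the rail and centred on it. Leave the blue-gripped stop in its notch.

Things in the scene. Friction and masses are not known exactly. Their poses are not given: they have to be found in the camera images.
- rail: fixed wooden stop rail: board 160 (x) x 350 (y) x 15 mm with a row of 7 pale round-topped teeth along y, 26 mm wide, 60 mm long in x, tops 43 mm above the table. Between them 6 notches across, 22 mm wide, floor 15 mm up, at y = -120, -72, -24, 24, 72, 120 mm. Brass end plate, 70 mm high, at y = -177 mm (away from it is +y). Origin on the table under the middle of the notches; z up.
- stop_red_grip (a point): loose stop, about 0.12 kg: dark wooden blade 120 (x, across the rail) x 12 (y, along it) x 40 mm high, on its middle a red grip block 36 (x) x 18 (y) x 50 mm high. Point: centre of the red block, 25 mm above the blade's top, 65 mm above its lower edge, 80 mm above the table when seated; z up. Starts in the notch at y = -72 or 72 mm of the rail, the blue one in the other.
- stop_blue_grip (a point): loose stop, about 0.12 kg: dark wooden blade 120 (x, across the rail) x 12 (y, along it) x 40 mm high, on its middle a blue grip block 36 (x) x 18 (y) x 50 mm high. Point: centre of the blue block, 25 mm above the blade's top, 65 mm above its lower edge, 80 mm above the table when seated; z up. It is to stay where it is.

How it is judged:
By the outcome, as a careful person would: the job done as asked, in the order asked, and still so for the second after the job is handed in, with the robot touching nothing.
It also fails if it takes over 35 s, if anything falls off the work surface, if the arm or the gripper's body presses on something with over 40 N, if the wrist force passes 120 N, or if a joint passes its speed limit or range.

## Working session

There is one attempt and no reset: what is moved stays moved. The work goes in short steps, Python scripts to look and compute and a tool call to move; the robot and the scene stay as the last step left them, time stands still between calls to the robot, and variables do not carry over. Pictures are saved under pics/ and viewed, about 8 in all and at most 12, crops included, and the job is handed in when it is done.

Besides the shell and the picture viewer there is one more tool, called after ">>>" as name(argument=value, ...) on one line, values as JSON. servo_tool: Moves the arm, as the interface text tells. Its arguments: {"type":"object","properties":{"rows":{"type":"array","items":{"type":"object","properties":{"slide":{"type":"array","items":{"type":"number"}},"roll":{"type":"number"},"hand":{"type":"number"}}}}},"required":["rows"]}

```bash
mkdir -p pics; python3 - <<'E'
from workcell import ctrl
import cv2,numpy as np
s=ctrl.get_state();print(s['time'],s['position'],s['orientation'],s['grip_width'])
for n in('side','top'):
    p=ctrl.grab_frame(n);cv2.imwrite(f'pics/{n}0.png',p['frame'][:,:,::-1])
    print(n,p['camera_matrix'].tolist(),p['k1'],np.round(p['view'],4).tolist())
    for t in('rail','stop_red_grip','stop_blue_grip'):
        print(t,[(np.round(d['uv'],1),round(d['score'],2)) for d in ctrl.look_for(p,t)][:3])
E
```

```text
0.0 [0.16017758 0.65509394 0.22771501] [[-9.71388526e-01  2.37495754e-01 -3.13701078e-04]
 [ 2.37495923e-01  9.71386777e-01 -1.84803628e-03]
 [-1.34175690e-04 -1.86966397e-03 -9.99998243e-01]] 0.08535963461105468
side [[461.8156637540606, 0.0, 280.50624392063503], [0.0, 461.8156637540606, 211.36679500822422], [0.0, 0.0, 1.0]] -0.056900325324620284 [[0.6846, -0.7289, -0.0057, -0.3646], [-0.4718, -0.4372, -0.7657, 0.3732], [0.5556, 0.5269, -0.6432, 0.3777], [0.0, 0.0, 0.0, 1.0]]
rail [(array([263.3, 300.4]), 0.62)]
stop_red_grip [(array([266.3, 272.2]), 0.83), (array([263.8, 300.8]), 0.54)]
stop_blue_grip [(array([229.3, 211.2]), 0.88)]
top [[447.1542333485829, 0.0, 287.3006754225546], [0.0, 447.1542333485829, 210.1772714361213], [0.0, 0.0, 1.0]] -0.045293275403482165 [[-0.0196, -0.9997, -0.0178, 0.0376], [-0.9832, 0.0225, -0.1814, 0.5816], [0.1817, 0.0139, -0.9833, 0.6162], [0.0, 0.0, 0.0, 1.0]]
rail [(array([267.2, 245.5]), 0.62)]
stop_red_grip [(array([297.8, 254.6]), 0.63)]
stop_blue_grip [(array([206.9, 215.9]), 0.59)]
```

View pics/side0.png

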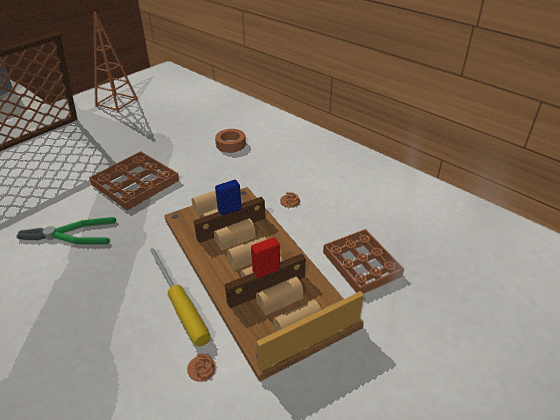

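View pics/top0.png

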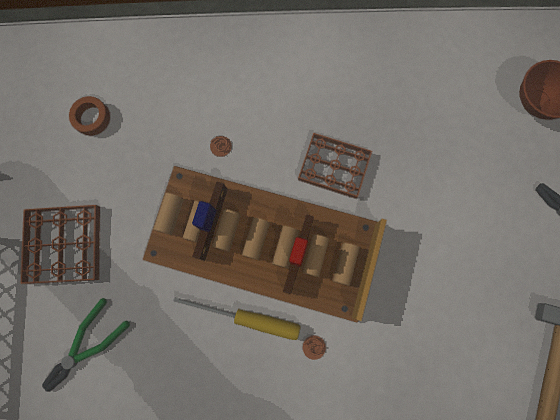

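The top view shows the brass plate at right (about 370,270). The red stop at (300,250) has two teeth between it and the plate, so it is in notch y=-72. Blue is at (203,215), at +72, and the target is y=-24. Next I'll fit the poses of the rail and both blocks by silhouette.

```bash
cat > h.py <<'E'
from workcell import ctrl
import cv2,numpy as np
from scipy.optimize import minimize
def proj(p,X):
    V=p['view'];c=X@V[:3,:3].T+V[:3,3];s=c[:,:2]/c[:,2:]
    s=s*(1+p['k1']*(s**2).sum(1,keepdims=True));K=p['camera_matrix']
    return s*[K[0,0],K[1,1]]+K[:2,2]
def box(cx,cy,cz,a,b,c):
    return np.array([[cx+i*a/2,cy+j*b/2,cz+k*c/2] for i in(-1,1) for j in(-1,1) for k in(-1,1)])
RAIL=np.vstack([box(0,0,.0075,.16,.35,.015)])
BLOCK=box(0,0,0,.036,.018,.05)
def place(M,q):
    c,s=np.cos(q[2]),np.sin(q[2]);R=np.array([[c,-s,0],[s,c,0],[0,0,1]])
    return M@R.T+[q[0],q[1],q[3] if len(q)>3 else 0]
S=4
def fill(P,sh):
    m=np.zeros((sh[0]*S,sh[1]*S),np.uint8)
    h=cv2.convexHull(((P+.5)*S).astype(np.float32)).round().astype(np.int32)
    cv2.fillConvexPoly(m,h,1);return cv2.resize(m.astype(np.float32),sh[::-1],interpolation=cv2.INTER_AREA)
def fit(M,views,q0,step):
    def cost(q):
        t=0
        for p,m in views:
            f=fill(proj(p,place(M,q)),m.shape);t+=1-np.minimum(f,m).sum()/np.maximum(f,m).sum()
        return t
    sim=np.vstack([q0]+[np.array(q0)+np.eye(len(q0))[i]*step[i] for i in range(len(q0))])
    r=minimize(cost,q0,method='Nelder-Mead',options=dict(initial_simplex=sim,xatol=1e-4,fatol=1e-4,maxiter=300))
    return r.x,r.fun
def colmask(p,col):
    h=cv2.cvtColor(p['frame'],cv2.COLOR_RGB2HSV).astype(int)
    if col=='red': m=((h[...,0]<5)|(h[...,0]>174))&(h[...,1]>180)&(h[...,2]>70)
    else: m=(h[...,0]>108)&(h[...,0]<130)&(h[...,1]>120)&(h[...,2]>35)
    n,l,st,_=cv2.connectedComponentsWithStats(m.astype(np.uint8));k=1+st[1:,4].argmax()
    return (l==k).astype(np.float32)
def atz(p,uv,z):
    K=p['camera_matrix'];d=np.array([p['k1'],0,0,0,0]);s=cv2.undistortPoints(np.float64([[uv]]),K,d)[0,0]
    V=p['view'];r=V[:3,:3].T@[*s,1];o=-V[:3,:3].T@V[:3,3];return o+r*(z-o[2])/r[2]
E
python3 - <<'E'
from h import *
P={n:ctrl.grab_frame(n) for n in('side','top')}
ims=[]
for n in P: print(n,atz(P[n],{'side':(266,258),'top':(299,250)}[n],.08),atz(P[n],{'side':(229,198),'top':(203,215)}[n],.08))
r=atz(P['top'],(299,250),.08);b=atz(P['top'],(203,215),.08)
d=b-r;yaw=np.arctan2(-d[0],d[1]);print(np.hypot(*d[:2]),yaw)
out={}
for c,q in(('red',r),('blue',b)):
    v=[(P[n],colmask(P[n],c)) for n in P];print([m.sum() for _,m in v])
    out[c]=fit(BLOCK,v,[q[0],q[1],yaw,.08],[.01,.01,.15,.01]);print(c,np.round(out[c][0],4),out[c][1])
def hullm(m):
    m=cv2.morphologyEx(m.astype(np.uint8),cv2.MORPH_OPEN,np.ones((3,3)))
    pts=cv2.findNonZero(m);o=np.zeros_like(m);cv2.fillConvexPoly(o,cv2.convexHull(pts),1);return o.astype(np.float32)
M=np.vstack([RAIL,box(0,-.177,.035,.16,.004,.07)])
mid=(out['red'][0]+out['blue'][0])/2
tr={n:ctrl.trace(P[n],'rail')[0] for n in P}
for sel in(['top'],['side'],['top','side']):
    print(sel,fit(M,[(P[n],hullm(tr[n]['pixels'])) for n in sel],[mid[0],mid[1],yaw],[.01,.01,.1]))
q=fit(M,[(P[n],hullm(tr[n]['pixels'])) for n in P],[mid[0],mid[1],yaw],[.01,.01,.1])[0]
np.save('rail.npy',q)
for n in P:
    im=P[n]['frame'][:,:,::-1].copy();im=cv2.resize(im,None,fx=3,fy=3,interpolation=cv2.INTER_CUBIC)
    def dr(X,c):
        u=(proj(P[n],X)+.5)*3
        for i in range(len(X)):
            for j in range(i): 
                if (np.abs(X0[i]-X0[j])>1e-6).sum()==1: cv2.line(im,tuple(u[i].round().astype(int)),tuple(u[j].round().astype(int)),c,1)
    for X0,qq,c in[(RAIL,q,(0,255,0)),(box(0,-.177,.035,.16,.004,.07),q,(255,255,0)),(BLOCK,out['red'][0],(255,255,255)),(BLOCK,out['blue'][0],(255,255,255))]+[(box(0,y,.029,.06,.022,.028),q,(255,0,255)) for y in(-.072,-.024,.072)]: dr(place(X0,qq),c)
    u=(proj(P[n],place(np.zeros((1,3)),q))[0]*3).astype(int);ims.append(im[max(0,u[1]-290):u[1]+290,max(0,u[0]-395):u[0]+395])
    cv2.imwrite(f'pics/{n}1.png',ims[-1])
for c in out:
    x=out[c][0];cy,sy=np.cos(q[2]),np.sin(q[2]);dd=x[:2]-q[:2];print(c,'in rail',cy*dd[0]+sy*dd[1],-sy*dd[0]+cy*dd[1],x[2]-q[2])
E
```

```text
side [0.51735756 0.01181589 0.08      ] [0.57061238 0.145333   0.08      ]
top [0.51969563 0.00943577 0.08      ] [0.57303848 0.14654489 0.08      ]
0.14712025842575244 -0.3710346921373544
[np.float32(896.0), np.float32(267.0)]
red [ 0.5172  0.0121 -0.3045  0.0804] 0.4677045941352844
[np.float32(705.0), np.float32(257.0)]
blue [ 0.5757  0.1537 -0.5903  0.0744] 0.6353839039802551
['top'] (array([ 0.64500974,  0.08178404, -0.87708682]), np.float64(0.9594677686691284))
['side'] (array([ 0.53989999,  0.07307587, -0.29907701]), np.float64(0.027569174766540527))
['top', 'side'] (array([ 0.53987561,  0.07305567, -0.29909788]), np.float64(0.9910068511962891))
red in rail -0.0036656390641350185 -0.06491470002689013 -0.005396621586005845
blue in rail 0.010488517428060305 0.08758911468690894 -0.2912143934861178
```

View pics/top1.png

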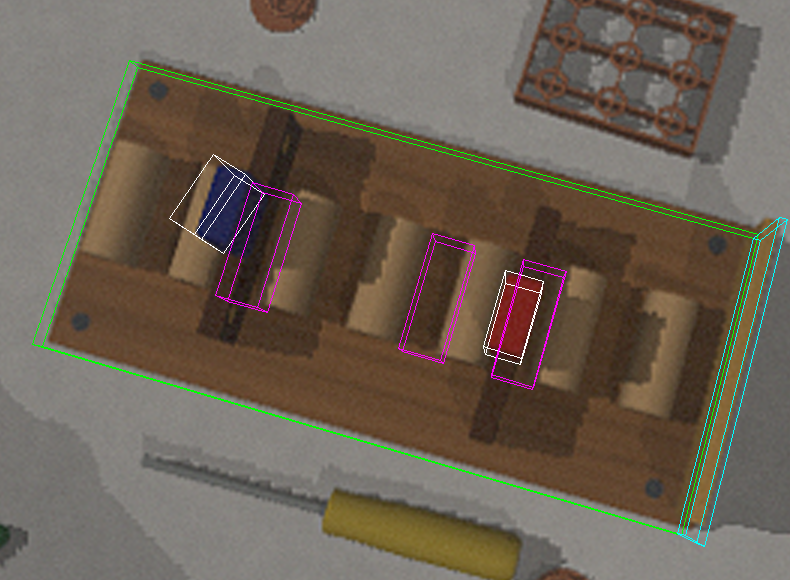

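View pics/side1.png

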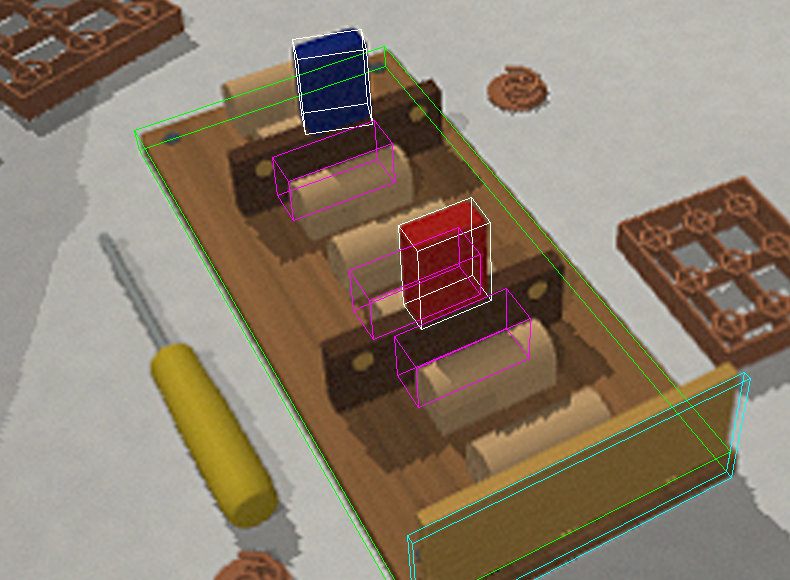

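The rail overlay is off: the plate edge sits about 3 px away, and the network's top-view trace is poor. I'll fit the whole stops from traces and pick the rail corners from clean crops.

```bash
cat >> h.py <<'E'
STOP=np.vstack([box(0,0,-.045,.12,.012,.04),BLOCK])
def hullm(m):
    n,l,st,_=cv2.connectedComponentsWithStats(cv2.morphologyEx(m.astype(np.uint8),cv2.MORPH_OPEN,np.ones((2,2))))
    k=[i for i in range(1,n) if st[i,4]>40];m=np.isin(l,k).astype(np.uint8)
    o=np.zeros_like(m);cv2.fillConvexPoly(o,cv2.convexHull(cv2.findNonZero(m)),1);return o.astype(np.float32)
E
python3 - <<'E'
from h import *
P={n:ctrl.grab_frame(n) for n in('side','top')}
W={'top':(135,150,400,335),'side':(155,180,375,385)};F={'top':2.98,'side':2.9}
for n in P:
    x0,y0,x1,y1=W[n];im=cv2.resize(P[n]['frame'][y0:y1,x0:x1,::-1],None,fx=3,fy=3,interpolation=cv2.INTER_CUBIC)
    im=cv2.convertScaleAbs(im,alpha=1.5)
    cv2.imwrite(f'pics/{n}2.png',im[:600,:800])
for c,q0 in(('red',[.518,.0105,-.3,.08]),('blue',[.572,.146,-.3,.08])):
    T={n:ctrl.trace(P[n],f'stop_{c}_grip') for n in P}
    print(c,[(n,round(d['score'],2),d['pixels'].sum(),d['uv']) for n in T for d in T[n]])
    v=[(P[n],hullm(T[n][0]['pixels'])) for n in P]
    for vv in(v,v[:1],v[1:]):
        print(fit(STOP,vv,q0,[.008,.008,.1,.008]))
E
```

```text
red [('side', 0.72, np.int64(2594), [263.4, 272.3]), ('top', 0.81, np.int64(844), [294.5, 253.4])]
(array([ 0.51489056,  0.00924401, -0.31200005,  0.08200868]), np.float64(0.11257421970367432))
(array([ 0.51953715,  0.01445902, -0.29407442,  0.07356166]), np.float64(0.03564608097076416))
(array([ 0.51503825,  0.00902562, -0.31580137,  0.08744567]), np.float64(0.05612677335739136))
blue [('side', 0.68, np.int64(2040), [225.0, 212.3]), ('top', 0.89, np.int64(1404), [208.5, 214.8])]
(array([ 0.56806634,  0.14172286, -0.29579063,  0.08176425]), np.float64(0.09446877241134644))
(array([ 0.57448131,  0.15058519, -0.28604432,  0.07252741]), np.float64(0.0286368727684021))
(array([ 0.56819451,  0.14096108, -0.30574422,  0.08422774]), np.float64(0.05049103498458862))
```

View pics/top2.png

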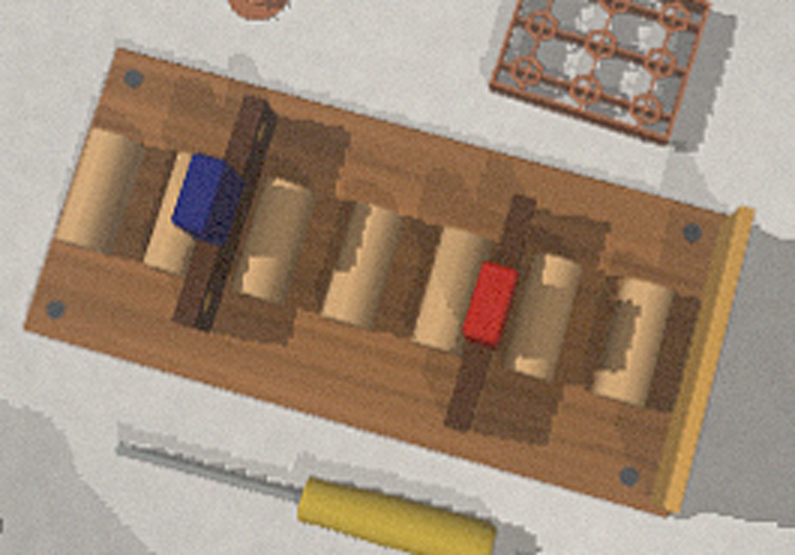

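View pics/side2.png

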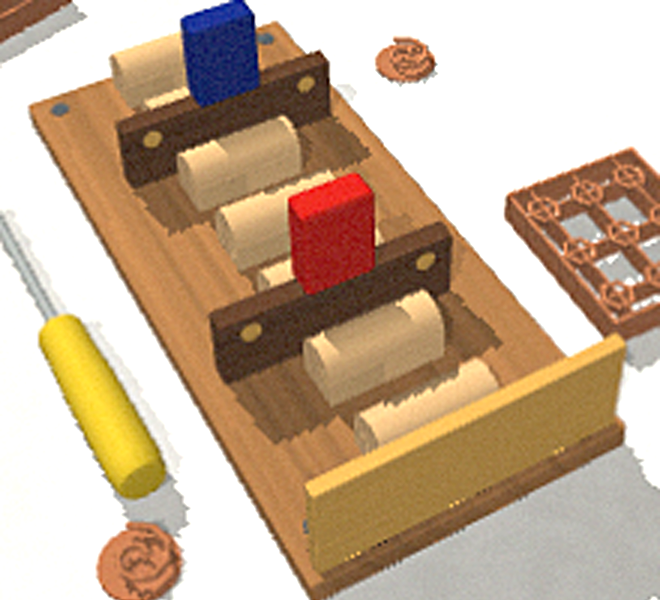

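```bash
cat > f.py <<'E'
from h import *
from scipy.optimize import least_squares
P={n:ctrl.grab_frame(n) for n in('side','top')}
O={'top':(135,150),'side':(155,180)}
px=lambda n,u:np.array(O[n])+(np.array(u)+.5)/3-.5
# red/blue block top faces z=.105
for nm,n,us in(('red','top',[(484,263),(518,268),(497,347),(464,340)]),('red','side',[(290,194),(361,175),(375,186),(302,208)]),
          ('blue','side',[(182,15),(236,0),(252,8),(190,28)])):
    X=np.array([atz(P[n],px(n,u),.105) for u in us]);c=X.mean(0)
    print(nm,n,np.round(c[:2],4),np.round([np.linalg.norm(X[i]-X[i-1]) for i in range(4)],3))
# blade top edges z=.055
for nm,n,us in(('red','top',[(524,198),(458,428)]),('red','side',[(212,315),(450,230)]),('blue','side',[(118,120),(326,57)]),('blue','top',[(257,98),(188,322)])):
    X=np.array([atz(P[n],px(n,u),.055) for u in us]);d=X[0]-X[1];print('blade',nm,n,np.round(X.mean(0)[:2],4),np.linalg.norm(d),np.arctan2(d[1],d[0]))
# board: far corners at z=.015, plate
obs=[('top',(117,48),'FR'),('top',(25,330),'FL'),('side',(30,105),'FL'),('side',(278,25),'FR'),('side',(623,428),'NR'),
 ('side',(307,483),'PL'),('side',(625,340),'PR'),('top',(752,210),'PR'),('top',(680,512),'PL')]
def model(q):
    x,y,a,yf,yn,yp,zp=q
    L={'FR':(.08,yf,.015),'FL':(-.08,yf,.015),'NR':(.08,yn,.015),'PL':(-.08,yp,zp),'PR':(.08,yp,zp)}
    return place(np.array([L[k] for *_,k in obs]),[x,y,a])
def res(q):
    X=model(q);return np.concatenate([np.concatenate([proj(P[n],X[i:i+1])[0]-px(n,u) for i,(n,u,_) in enumerate(obs)]),[(q[3]-.175)/.001]])
s=least_squares(res,[.54,.075,-.3,.175,-.175,-.179,.07])
print(np.round(s.x,4),np.round(s.fun,1))
q=s.x[:3]
for n,us in(('top',[(655,284),(619,397)]),('top',[(122,133),(77,243)]),('top',[(377,205),(345,322)])):
    for u in us:
        d=atz(P[n],px(n,u),.035)[:2]-q[:2];c,si=np.cos(q[2]),np.sin(q[2]);print('tooth end in rail',np.round([c*d[0]+si*d[1],-si*d[0]+c*d[1]],4))
np.save('rail.npy',q)
E
python3 f.py
```

```text
red top [0.5159 0.0107] [0.036 0.016 0.037 0.015]
red side [0.5192 0.0138] [0.01  0.033 0.009 0.034]
blue side [0.5714 0.1493] [0.012 0.029 0.011 0.034]
blade red top [0.517 0.01 ] 0.11719145197087132 -0.3031061350649242
blade red side [0.5179 0.0129] 0.12027436477390875 2.775514257210662
blade blue side [0.5722 0.1487] 0.11867456588560651 2.7768836242262176
blade blue top [0.571  0.1426] 0.11727428093511784 -0.28747151512297026
[ 0.5399  0.0647 -0.2973  0.175  -0.1708 -0.1657  0.0729] [ 0.5 -0.3 -0.9  0.5  0.   0.9  0.7 -0.8  1.4 -1.2 -2.6  4.2  3.4 -2.4
  0.2 -4.4 -3.2  4.1  0. ]
tooth end in rail [ 0.0316 -0.1344]
tooth end in rail [-0.0281 -0.1313]
tooth end in rail [0.0325 0.1513]
tooth end in rail [-0.0287  0.1554]
tooth end in rail [0.0322 0.0125]
tooth end in rail [-0.0296  0.011 ]
```

```bash
sed -i '/^# board/,$d' f.py; cat >> f.py <<'E'
T=.015
obs=[('top',(117,48),'FR'),('top',(25,330),'FL'),('side',(30,105),'FL'),('side',(278,25),'FR'),('side',(623,428),'NR'),
('side',(320,403),(-.03,-.109,T)),('side',(443,358),(.03,-.109,T)),('side',(195,208),(-.03,.035,T)),('side',(300,170),(.03,.035,T)),
('top',(143,140),(.03,.131,T)),('top',(97,248),(-.03,.131,T)),('top',(400,210),(.03,-.013,T)),('top',(372,325),(-.03,-.013,T)),
('top',(622,283),(.03,-.131,T)),('top',(595,390),(-.03,-.131,T)),
('side',(307,483),'PL'),('side',(625,340),'PR'),('top',(752,210),'PR'),('top',(680,512),'PL')]
def solve(sel,w=.3):
    ob=[o for o in obs if o[0] in sel]
    def res(q):
        x,y,a,yf,yn,yp,zp=q
        L={'FR':(.08,yf,T),'FL':(-.08,yf,T),'NR':(.08,yn,T),'PL':(-.08,yp,zp),'PR':(.08,yp,zp)}
        X=place(np.array([L.get(k,k) for *_,k in ob]),[x,y,a])
        r=np.concatenate([proj(P[n],X[i:i+1])[0]-px(n,u) for i,(n,u,_) in enumerate(ob)])
        return np.concatenate([r,[(q[3]-q[4]-.35)/.001,(q[6]-.07)/.01,(yp+.179)/.01]])
    s=least_squares(res,[.543,.075,-.3,.167,-.183,-.179,.07],loss='soft_l1');r=s.fun
    print(sel,np.round(s.x,4));
    for o,e in zip(ob,r[:2*len(ob)].reshape(-1,2)): print('  ',o[0],o[2],np.round(e,1))
    return s.x
for sel in(['top'],['side'],['top','side']): q=solve(sel)
np.save('rail.npy',q[:3])
E
python3 f.py
```

```text
red top [0.5159 0.0107] [0.036 0.016 0.037 0.015]
red side [0.5192 0.0138] [0.01  0.033 0.009 0.034]
blue side [0.5714 0.1493] [0.012 0.029 0.011 0.034]
blade red top [0.517 0.01 ] 0.11719145197087132 -0.3031061350649242
blade red side [0.5179 0.0129] 0.12027436477390875 2.775514257210662
blade blue side [0.5722 0.1487] 0.11867456588560651 2.7768836242262176
blade blue top [0.571  0.1426] 0.11727428093511784 -0.28747151512297026
['top'] [ 0.5467  0.0765 -0.29    0.1616 -0.1884 -0.1876  0.0293]
   top FR [ 0.6 -1.4]
   top FL [-0.2 -0.5]
   top (0.03, 0.131, 0.015) [0.2 1.8]
   top (-0.03, 0.131, 0.015) [3.9 1.6]
   top (0.03, -0.013, 0.015) [0.7 1.9]
   top (-0.03, -0.013, 0.015) [-0.5  0.3]
   top (0.03, -0.131, 0.015) [-0.8 -2.7]
   top (-0.03, -0.131, 0.015) [-1.4 -1. ]
   top PR [ 0.4 -0.8]
   top PL [-0.5  0.9]
['side'] [ 0.5438  0.0806 -0.3044  0.1617 -0.1879 -0.1787  0.0695]
   side FL [-0.6 -0.3]
   side FR [ 0.2 -1.6]
   side NR [0.6 0.2]
   side (-0.03, -0.109, 0.015) [1.7 0.2]
   side (0.03, -0.109, 0.015) [-1.7 -1.8]
   side (-0.03, 0.035, 0.015) [0.8 0.5]
   side (0.03, 0.035, 0.015) [-0.2  0.2]
   side PL [-5.7  4.2]
   side PR [ 0.4 -1.4]
['top', 'side'] [ 0.5449  0.0785 -0.2979  0.1614 -0.1881 -0.1808  0.0696]
   top FR [ 0.1 -0.9]
   top FL [-1.4 -0.2]
   side FL [0.3 0.4]
   side FR [ 0.9 -1.3]
   side NR [3.  0.1]
   side (-0.03, -0.109, 0.015) [3.9 0.4]
   side (0.03, -0.109, 0.015) [ 0.3 -1.8]
   side (-0.03, 0.035, 0.015) [2.1 0.9]
   side (0.03, 0.035, 0.015) [1.  0.5]
   top (0.03, 0.131, 0.015) [-0.7  2.3]
   top (-0.03, 0.131, 0.015) [2.8 2. ]
   top (0.03, -0.013, 0.015) [-0.4  3.1]
   top (-0.03, -0.013, 0.015) [-1.9  1.5]
   top (0.03, -0.131, 0.015) [-2.  -0.9]
   top (-0.03, -0.131, 0.015) [-2.9  0.8]
   side PL [-1.8  5.9]
   side PR [ 3.8 -0.6]
   top PR [ 0.2 -4.3]
   top PL [-3.1  3.6]
```

Each view on its own agrees: red sits at about (.5176, .0118), in rail coordinates about (-8, -72) mm, so it needs +8 mm across and +48 mm along. The rail yaw is about -0.297, so the tool roll is -0.057. Now I'll travel over the block.

>>> servo_tool(rows=[{"slide": [0.024,-0.043,0],"roll": -0.02,"hand": 1},{"slide": [0.048,-0.086,0],"roll": -0.04,"hand": 1},{"slide": [0.072,-0.129,0],"roll": -0.057,"hand": 1},{"slide": [0.096,-0.172,0],"roll": -0.057,"hand": 1},{"slide": [0.12,-0.215,0],"roll": -0.057,"hand": 1}])

```text
time: 1.72
position: [0.2811, 0.4393, 0.229]
orientation: [[-0.956, 0.293, 0.0], [0.293, 0.956, 0.001], [-0.0, 0.001, -1.0]]
wrist_force: [0.7, 0.9, 0.2]
grip_width: 0.0855
```

>>> servo_tool(rows=[{"slide": [0.024,-0.043,0],"roll": 0,"hand": 1},{"slide": [0.048,-0.086,0],"roll": 0,"hand": 1},{"slide": [0.072,-0.129,0],"roll": 0,"hand": 1},{"slide": [0.096,-0.172,0],"roll": 0,"hand": 1},{"slide": [0.12,-0.215,0],"roll": 0,"hand": 1}])

```text
time: 2.35
position: [0.4011, 0.2243, 0.2291]
orientation: [[-0.956, 0.292, 0.001], [0.292, 0.956, 0.001], [-0.0, 0.001, -1.0]]
wrist_force: [0.8, 1.6, -0.2]
grip_width: 0.0853
```

>>> servo_tool(rows=[{"slide": [0.024,-0.043,0],"roll": 0,"hand": 1},{"slide": [0.048,-0.086,0],"roll": 0,"hand": 1},{"slide": [0.072,-0.129,0],"roll": 0,"hand": 1},{"slide": [0.096,-0.172,0],"roll": 0,"hand": 1},{"slide": [0.117,-0.213,0],"roll": 0,"hand": 1}])

```text
time: 2.98
position: [0.5181, 0.0112, 0.229]
orientation: [[-0.956, 0.293, 0.001], [0.293, 0.956, 0.0], [-0.001, 0.0, -1.0]]
wrist_force: [1.0, 0.7, -0.4]
grip_width: 0.0848
```

>>> servo_tool(rows=[{"slide": [0,0,0],"roll": 0,"hand": 1},{"slide": [0,0,0],"roll": 0,"hand": 1}])

```text
time: 3.22
position: [0.5171, 0.0132, 0.2286]
orientation: [[-0.956, 0.292, -0.0], [0.292, 0.956, 0.0], [0.0, 0.0, -1.0]]
wrist_force: [-0.4, 0.9, 0.6]
grip_width: 0.0853
```

>>> servo_tool(rows=[{"slide": [0,0,-0.04],"roll": 0,"hand": 1},{"slide": [0,0,-0.08],"roll": 0,"hand": 1},{"slide": [0,0,-0.11],"roll": 0,"hand": 1},{"slide": [0,0,-0.13],"roll": 0,"hand": 1},{"slide": [0,0,-0.143],"roll": 0,"hand": 1}])

```text
time: 3.85
position: [0.5166, 0.0143, 0.0848]
orientation: [[-0.957, 0.29, -0.001], [0.29, 0.957, 0.001], [0.001, 0.0, -1.0]]
wrist_force: [-0.1, 0.2, -0.4]
grip_width: 0.0858
```

>>> servo_tool(rows=[{"slide": [0,0,0],"roll": 0,"hand": 0.5},{"slide": [0,0,0],"roll": 0,"hand": 0.4},{"slide": [0,0,0],"roll": 0,"hand": 0.35}])

```text
time: 4.22
position: [0.5179, 0.0129, 0.0865]
orientation: [[-0.956, 0.292, 0.002], [0.292, 0.956, 0.0], [-0.001, 0.001, -1.0]]
wrist_force: [0.1, 0.1, 0.6]
grip_width: 0.0322
```

```bash
python3 - <<'E'
from h import *
s=ctrl.get_state();print(s['time'],s['position'],s['grip_width'],s['wrist_force'])
a=[ctrl.grab_frame(n)['frame'] for n in('side','top')]
im=np.hstack([a[0][170:370,150:400],a[1][150:350,170:420]])[:,:,::-1]
cv2.imwrite('pics/g.png',cv2.convertScaleAbs(cv2.resize(im,None,fx=1.6,fy=1.6,interpolation=2),alpha=1.4))
E
```

```text
4.225 [0.51793913 0.01288181 0.08654241] 0.03216737232872206 [0.14022473 0.05724351 0.58351097]
```

View pics/g.png

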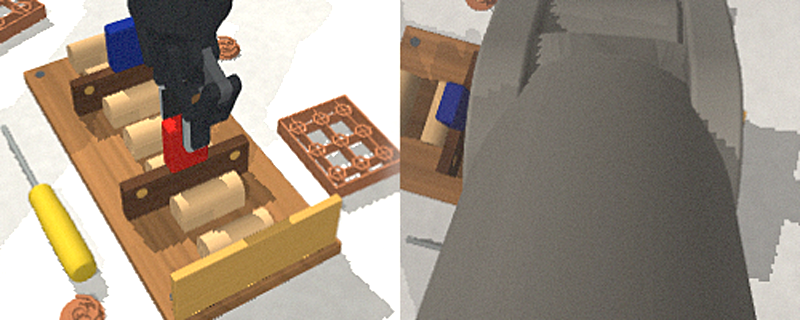

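The fingers straddle the red block, and the near pad is roughly centred on its face. Closing and lifting.

>>> servo_tool(rows=[{"slide": [0,0,0],"roll": 0,"hand": 0},{"slide": [0,0,0],"roll": 0,"hand": 0},{"slide": [0,0,0],"roll": 0,"hand": 0},{"slide": [0,0,0],"roll": 0,"hand": 0}])

```text
time: 4.82
position: [0.5177, 0.0127, 0.0863]
orientation: [[-0.956, 0.293, 0.001], [0.293, 0.956, 0.0], [-0.001, 0.001, -1.0]]
wrist_force: [-1.0, 0.4, 6.3]
grip_width: 0.0165
```

>>> servo_tool(rows=[{"slide": [0,0,0.01],"roll": 0,"hand": 0},{"slide": [0,0,0.02],"roll": 0,"hand": 0},{"slide": [0,0,0.03],"roll": 0,"hand": 0},{"slide": [0,0,0.04],"roll": 0,"hand": 0},{"slide": [0,0,0.045],"roll": 0,"hand": 0}])

```text
time: 5.45
position: [0.5176, 0.0128, 0.1316]
orientation: [[-0.956, 0.292, 0.001], [0.292, 0.956, 0.0], [-0.001, 0.001, -1.0]]
wrist_force: [-0.3, -0.7, -2.1]
grip_width: 0.0164
```

```bash
python3 - <<'E'
from h import *
s=ctrl.get_state();print(s['time'],s['position'],s['grip_width'],s['wrist_force'])
p=ctrl.grab_frame('side')
cv2.imwrite('pics/l.png',cv2.convertScaleAbs(cv2.resize(p['frame'][180:385,155:375,::-1],None,fx=2.9,fy=2.9,interpolation=2),alpha=1.5))
E
```

```text
5.45 [0.51764255 0.01276982 0.13159014] 0.016363016319249444 [-0.29963283 -0.69504397 -2.10689686]
```

View pics/l.png

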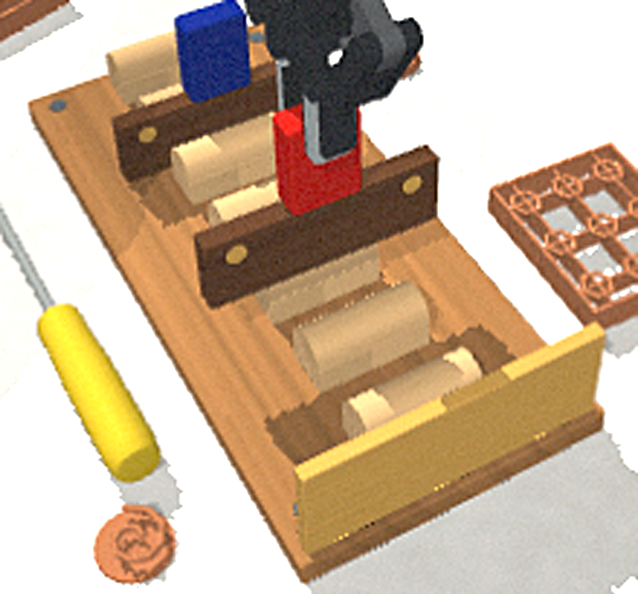

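The stop is lifted clear and level (blade bottom above the tooth tops), the notch at -72 is empty and blue is undisturbed. Shifting one notch and lowering with force checks.

>>> servo_tool(rows=[{"slide": [0.005,0.011,0],"roll": 0,"hand": 0},{"slide": [0.011,0.022,0],"roll": 0,"hand": 0},{"slide": [0.016,0.033,0],"roll": 0,"hand": 0},{"slide": [0.021,0.043,0],"roll": 0,"hand": 0},{"slide": [0.021,0.043,0],"roll": 0,"hand": 0}])

```text
time: 6.12
position: [0.5387, 0.057, 0.1305]
orientation: [[-0.957, 0.291, 0.0], [0.291, 0.957, 0.0], [0.0, 0.0, -1.0]]
wrist_force: [-0.3, -0.1, -1.4]
grip_width: 0.0163
```

>>> servo_tool(rows=[{"slide": [0,0,-0.006],"roll": 0,"hand": 0},{"slide": [0,0,-0.012],"roll": 0,"hand": 0},{"slide": [0,0,-0.016],"roll": 0,"hand": 0},{"slide": [0,0,-0.02],"roll": 0,"hand": 0},{"slide": [0,0,-0.023],"roll": 0,"hand": 0}])

```text
time: 6.75
position: [0.5383, 0.0556, 0.1074]
orientation: [[-0.956, 0.293, -0.0], [0.293, 0.956, 0.0], [0.0, -0.0, -1.0]]
wrist_force: [0.8, 0.1, -1.1]
grip_width: 0.0165
```

```bash
python3 - <<'E'
from h import *
s=ctrl.get_state();print(s['time'],s['position'],s['grip_width'],s['wrist_force'],s['moment'])
p=ctrl.grab_frame('side')
cv2.imwrite('pics/m.png',cv2.convertScaleAbs(cv2.resize(p['frame'][180:385,155:375,::-1],None,fx=2.9,fy=2.9,interpolation=2),alpha=1.5))
E
```

```text
6.75 [0.5382889  0.05560201 0.1074481 ] 0.016486200058686548 [ 0.7610209   0.08104362 -1.06593302] [ 0.00950693 -0.02194041 -0.00138193]
```

View pics/m.png

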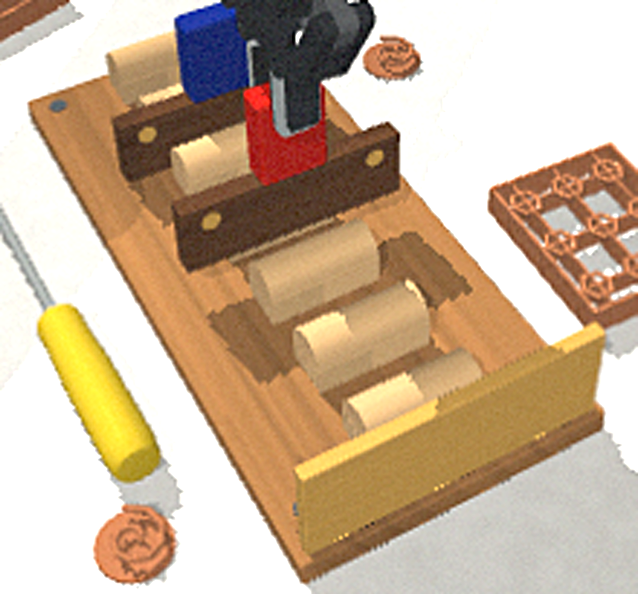

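The picture shows three teeth between the stop and the brass plate, so it is entering notch -24 with no contact force. Lowering the last 21 mm.

>>> servo_tool(rows=[{"slide": [0,0,-0.005],"roll": 0,"hand": 0},{"slide": [0,0,-0.01],"roll": 0,"hand": 0},{"slide": [0,0,-0.014],"roll": 0,"hand": 0},{"slide": [0,0,-0.018],"roll": 0,"hand": 0},{"slide": [0,0,-0.02],"roll": 0,"hand": 0}])

```text
time: 7.42
position: [0.5383, 0.0557, 0.0874]
orientation: [[-0.956, 0.292, -0.0], [0.292, 0.956, -0.0], [0.0, -0.0, -1.0]]
wrist_force: [-0.2, 0.1, -1.8]
grip_width: 0.0166
```

>>> servo_tool(rows=[{"slide": [0,0,-0.001],"roll": 0,"hand": 0},{"slide": [0,0,-0.002],"roll": 0,"hand": 0},{"slide": [0,0,-0.002],"roll": 0,"hand": 0}])

```text
time: 7.8
position: [0.5383, 0.0557, 0.0863]
orientation: [[-0.956, 0.293, 0.0], [0.293, 0.956, 0.0], [0.0, 0.0, -1.0]]
wrist_force: [-1.8, -0.2, 5.4]
grip_width: 0.0165
```

Floor contact (+5 N) at the same height as it was seated before. Releasing and withdrawing.

>>> servo_tool(rows=[{"slide": [0,0,0],"roll": 0,"hand": 0.3},{"slide": [0,0,0],"roll": 0,"hand": 0.5},{"slide": [0,0,0],"roll": 0,"hand": 0.6},{"slide": [0,0,0],"roll": 0,"hand": 0.6}])

```text
time: 8.3
position: [0.5383, 0.0557, 0.0857]
orientation: [[-0.956, 0.292, 0.0], [0.292, 0.956, 0.0], [-0.0, 0.0, -1.0]]
wrist_force: [0.2, 0.1, -0.1]
grip_width: 0.0514
```

>>> servo_tool(rows=[{"slide": [0,0,0.015],"roll": 0,"hand": 0.6},{"slide": [0,0,0.04],"roll": 0,"hand": 0.6},{"slide": [0,0,0.07],"roll": 0,"hand": 0.6},{"slide": [0,0,0.1],"roll": 0,"hand": 0.6},{"slide": [0,0,0.14],"roll": 0,"hand": 0.6}])

```text
time: 8.93
position: [0.5378, 0.0555, 0.2273]
orientation: [[-0.956, 0.293, -0.001], [0.293, 0.956, -0.0], [0.0, -0.0, -1.0]]
wrist_force: [1.0, 0.8, -0.2]
grip_width: 0.0514
```

>>> servo_tool(rows=[{"slide": [-0.024,0.043,0],"roll": 0,"hand": 0.6},{"slide": [-0.048,0.086,0],"roll": 0,"hand": 0.6},{"slide": [-0.072,0.129,0],"roll": 0,"hand": 0.6},{"slide": [-0.096,0.172,0],"roll": 0,"hand": 0.6},{"slide": [-0.12,0.215,0],"roll": 0,"hand": 0.6}])

```text
time: 9.55
position: [0.4177, 0.2719, 0.2269]
orientation: [[-0.956, 0.293, 0.001], [0.293, 0.956, 0.001], [-0.001, 0.001, -1.0]]
wrist_force: [0.9, 0.0, -0.5]
grip_width: 0.0513
```

>>> servo_tool(rows=[{"slide": [-0.024,0.043,0],"roll": 0,"hand": 0.6},{"slide": [-0.048,0.086,0],"roll": 0,"hand": 0.6},{"slide": [-0.072,0.129,0],"roll": 0,"hand": 0.6},{"slide": [-0.096,0.172,0],"roll": 0,"hand": 0.6},{"slide": [-0.12,0.215,0],"roll": 0,"hand": 0.6}])

```text
time: 10.18
position: [0.2978, 0.487, 0.2269]
orientation: [[-0.956, 0.293, 0.001], [0.293, 0.956, 0.001], [-0.001, 0.001, -1.0]]
wrist_force: [1.0, 0.2, 0.7]
grip_width: 0.0511
```

```bash
python3 - <<'E'
from h import *
s=ctrl.get_state();print(s['time'],s['position'])
for n,(x0,y0,x1,y1) in {'top':(135,150,400,335),'side':(155,180,375,380)}.items():
    p=ctrl.grab_frame(n);cv2.imwrite(f'pics/{n}3.png',cv2.convertScaleAbs(cv2.resize(p['frame'][y0:y1,x0:x1,::-1],None,fx=3,fy=3,interpolation=cv2.INTER_CUBIC),alpha=1.5))
E
```

```text
10.175 [0.29776865 0.48696735 0.2269426 ]
```

View pics/top3.png

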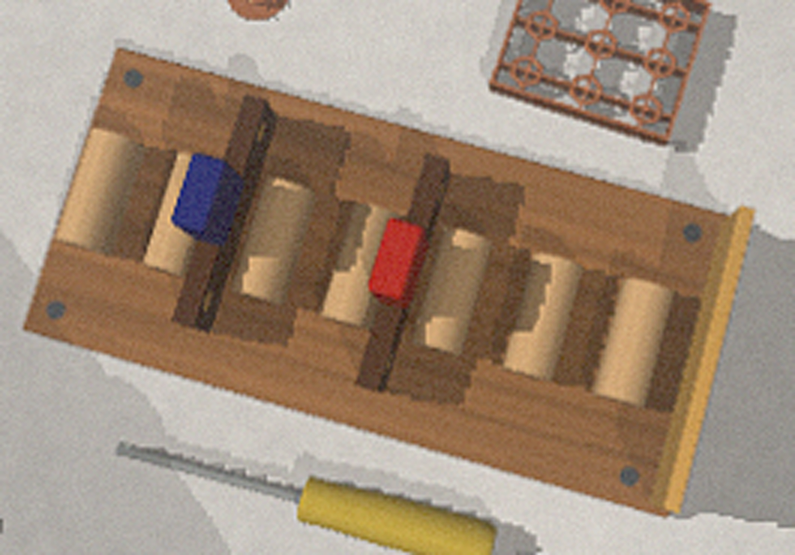

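View pics/side3.png

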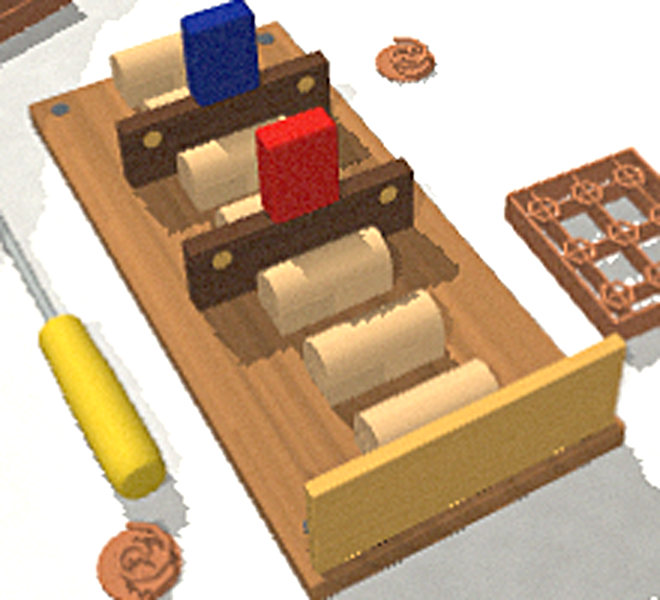

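```bash
cat > c.py <<'E'
from h import *
P={n:ctrl.grab_frame(n) for n in('side','top')};O={'top':(135,150),'side':(155,180)}
A=lambda n,u,z:atz(P[n],np.array(O[n])+(np.array(u)+.5)/3-.5,z)[:2]
h=[A('top',u,.015) for u in((133,78),(55,310),(692,233),(629,477))]
f=(h[0]+h[1])/2;g=(h[2]+h[3])/2;y=(f-g)/np.linalg.norm(f-g);x=np.array([y[1],-y[0]])
print('yaw',np.arctan2(-y[0],y[1]),'holes apart',np.linalg.norm(f-g),np.linalg.norm(h[0]-h[1]),np.linalg.norm(h[2]-h[3]))
def rep(k,n,a,b,z):
    a=A(n,a,z);b=A(n,b,z);d=a-b;m=(a+b)/2-g;print(k,'x',m@x,'len',np.linalg.norm(d),'skew',np.arctan2(d@y,d@x),'y from near holes',m@y)
rep('red now','top',(437,156),(373,388),.055);rep('red before','top',(524,198),(458,428),.055)
rep('block','top',(409,220),(388,302),.105)
rep('tooth0 rt','top',(400,210),(372,325),.015);rep('tooth144','top',(143,140),(97,248),.015);rep('tooth-144','top',(622,283),(595,390),.015)
g=(A('side',(60,110),.015)+A('side',(266,38),.015))/2  # far holes as origin, same axes
rep('side red','side',(412,160),(185,242),.055)
rep('side tooth-48','side',(393,293-0),(273,334),.015)
rep('side tooth-96','side',(443,358),(320,403),.015)
E
python3 c.py
```

```text
yaw -0.29784261433457737 holes apart 0.3101628899543516 0.13027641469852916 0.1301356090390533
red now x 0.0014396838614880655 len 0.11887287485950905 skew 0.01640014030541854 y from near holes 0.13554959518758156
red before x -0.006452690637999872 len 0.11719145197087132 skew -0.005263520730346763 y from near holes 0.08932187188897209
block x -6.520134886859458e-05 len 0.03871752515475228 skew 0.0360078775992236 y from near holes 0.13545581568971313
tooth0 rt x 0.004175493727734035 len 0.062068459968898815 skew 0.049185363869408756 y from near holes 0.14925734017381923
tooth144 x 0.0030688779296214747 len 0.062250407545299834 skew -0.08364768730922048 y from near holes 0.2966357793855855
tooth-144 x 0.001118304203376332 len 0.057125431435988736 skew 0.01242535379554224 y from near holes 0.028272597108520175
side red x 0.0029592466508333096 len 0.12178804989606166 skew -0.03831541839156385 y from near holes -0.17159498004375814
side tooth-48 x -0.002373480118369721 len 0.06303280376777994 skew -0.09685541425718933 y from near holes -0.21186001834615684
side tooth-96 x -0.0022487052162397797 len 0.06247724158125847 skew -0.09291040278948301 y from near holes -0.25885025963838076
```

```bash
python3 -c "
from workcell import ctrl
print(ctrl.hand_in(), ctrl.get_state()['time'])"
```

```text
the job is handed in; nothing more can be done
the job is handed in; nothing more can be done
```

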